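# Lift the blue leaded pane onto the red rack

## Robot

A 7-joint arm with a two-finger parallel gripper is mounted at the origin on the work surface. World frame = base frame: x ahead of the robot, y to its left, z up, the work surface at z = 0. Lengths are in m, angles in rad, forces in N, time in s.
With the tool pointing down it reaches from about 0.425 to 0.925 m from the base axis. Payload 6.8 kg.
Tool frame: the origin (TCP) lies midway between the tips of the shut fingers; the grasp point (between the pads) lies 19 mm behind it; z points along the fingers, y is the line along which they close (so a half turn about z gives the same grasp; the last joint's range is limited). The gripper opens to 85 mm and grips with 20 to 120 N. Pads are 22 mm wide; open, the fingers measure 114 mm over their backs; the gripper's body (76 mm by 85 mm) begins 54 mm behind the grasp point. The pads swing forward as they close: fully open they stand 13 mm farther back than shut.
Start: joints at [-1.274, 0.477, 0.022, 1.555, -0.011, 1.109, -0.083], TCP at [0.266, 0.62, 0.231] pointing down, gripper open.
Joint ranges: [-2.96, 2.96], [-0.34, 2.1], [-1.41, 1.46], [0.24, 2.44], [-1.37, 4.51], [0.17, 1.92], [-2.96, 2.96]. Speed limits (rad/s): [2.39, 2.39, 3.14, 3.14, 3.14, 3.14, 3.14].

## Interface

Orientations are given as a unit quaternion [w, x, y, z].
In Python, from station import bot, imaging gives the robot as it stands.
- The arm moves only by the tool move_arm, never from a script. Its argument "commands" is a list that holds one entry, the list of rows, each a list of 7 numbers: the shift along the tool's x, y, z in m, then the turn, a rotation vector about the tool's x, y, z in degrees, then the finger opening in m, from 0 to 0.0854. In form: [[[x, y, z, rx, ry, rz, grip], ...]]. A call has 1 to 20 rows; each row shifts and turns the commanded pose from where the row before left it, along the tool's axes as they then stand; what a row does not reach is not made up. A row lasts 1/8 s, in which the tool goes at most 62.5 mm and 10.7 degrees, less where a joint would pass 70% of its speed; a pose out of reach is approached as far as the arm can. A call is refused whole if a number of a shift passes 0.0625 or a number of a turn 10.7, either way. A call with a gripper value outside its range is refused whole. The fingers move at their own pace and stop on an object; "squeeze" is the grip in N (left out, the last holds). Time passes only in rows, so rows that do not move let the fingers close. It gives the time, the measured TCP pose, the force, the opening and the grip force at its end, in the units of the state.
- bot.get_obs(): the state, without advancing time (a new reading comes with each control period).
- imaging.read_camera(name): name is "side" or "top"; returns the picture (420x560x3 uint8, red, green, blue); there is no depth.
- imaging.calibration(name): a dict with "intrinsics" (3x3 intrinsics, pixels), "extrinsics" (4x4, takes a point from camera to world coordinates). Camera axes: x right, y down, z forward; pixel columns grow to the right and rows downward; lengths in m; the calibration is good to about 2 mm. A picture is of the moment at which its call begins. calibration takes no time and is no camera call.
- bot.hand_in(): hands the job in; it is judged then, once.
The state is a dict: "t": time; "q": joint angles; "joint_vel": joint speeds; "joint_torque": joint torques, N m; "eef_pos": TCP position; "tool_rot": TCP orientation; "contact_force": force on the tool from outside, world axes, zero at the start; "torque": the same for the moment, N m; "gripper_width": opening from 0.0 (shut) to 1.0 (fully open); "grasp_force": force on a finger pad.
Only numpy, scipy, OpenCV 4.12 (cv2) and the standard library are available. Lean on these libraries where they do the work, as an engineer would, in place of code of your own. Each camera call takes 0.05 s, during which the arm holds its last target. There are 200 camera calls.

## Task

Take the glass lifter by its upright wooden grip, slide its blade under the blue leaded pane where it bridges the rails of its wooden rack, and lift the pane off on the blade. Set it down gently, square and centred, on the rails of the empty red rack, then draw the lifter out completely and stand it flat on the bench. Do not touch either pane with the gripper, never drop or tip the blue one, and leave the amber pane as it is.

Things in the scene. Friction and masses are not known exactly. Their poses are not given: they have to be found in the camera images.
- lifter_grip (a point): Glass lifter (spatula, 180 g): flat steel blade 36 mm wide, 3 mm thick, upright wooden grip on its 54 mm wide heel. This point is in the grip, 60 mm above the blade's underside; x points to the blade's tip, 110 mm ahead; the heel spans 25 mm behind to 21 mm ahead; z up. The grip is 30 mm along x, 18 mm along y (pinch it across y from above), its top 87 mm above the underside. Starts flat on the bench.
- blue_pane: Blue leaded pane, pale round centre: 90 (x) x 96 (y) x 6 mm, 110 g. Origin: centre of its underside, z up. Starts across the two rails of a fixed pale wood rack of the red rack's size, underside 26 mm above the bench, centred within 6 mm; the rails run along the pane's x within 3 degrees. Its -x side faces the robot: from there the blade enters between the rails, under the pane.
- amber_pane: Amber leaded glass pane, same size, on another wooden rack like the first. Origin: centre of its underside. To be left alone.
- red_rack: Empty red rack, fixed: two rails along its x, each 110 mm long, 20 wide, 26 high, 60 mm of free channel between them, open at both ends, with only two 4 mm high cross strips on the bench. Origin: centre of its underside; z up, -x faces the robot. The panes rest on the rail tops. The three racks stand about 24 cm apart in a row across the bench, in any order.
Not all that is in view belongs to the job. Leave any pink or turquoise look-alike of the blue_pane alone.

How it is judged:
On the way:
1. the blue pane rides level on the lifter's blade, lifted at least 15 mm clear of its rack (height (world z) of blue_pane above 0.041 m and angle between blue_pane's own z axis and vertical below 0.3 rad and x of blue_pane in the frame of lifter_grip between 0 and 0.13 m and y of blue_pane in the frame of lifter_grip between -0.05 and 0.05 m and z of blue_pane in the frame of lifter_grip between -0.066 and -0.045 m), for 0.2 s.
At the end, for the whole second after the job is handed in: Blue pane flat and at rest on the red rack's rails, centre within 20 mm of the rack's, within 11 degrees of square; the lifter out from under it (grip over 140 mm from the pane's centre) and standing flat on the bench; the amber pane within 15 mm of its start (horizontal distance between blue_pane and red_rack below 0.02 m and z of blue_pane in the frame of red_rack between 0.022 and 0.029 m and angle between blue_pane's own z axis and vertical below 0.06 rad and angle between the x axis of blue_pane and the x axis of red_rack, either way round below 0.2 rad and linear speed of blue_pane below 0.01 m/s and horizontal distance between lifter_grip and blue_pane above 0.14 m and height (world z) of lifter_grip between 0.055 and 0.065 m and angle between lifter_grip's own z axis and vertical below 0.1 rad and distance of amber_pane from where it was at the start of the episode below 0.015 m); the robot touches nothing.
It fails at once if the gripper's fingers touch the blue pane (contact force between the fingers and blue_pane above 0.5 N).
It fails at once if the gripper's fingers touch the amber pane (contact force between the fingers and amber_pane above 0.5 N).
It fails at once if the blue pane is dropped to the bench or tipped by more than 30 degrees (height (world z) of blue_pane below 0.012 m or angle between blue_pane's own z axis and vertical above 0.52 rad).
It fails at once if the blue pane hits the red rack hard (more than 15 N) (contact force between blue_pane and red_rack above 15 N).
It fails at once if the amber pane is pushed more than 15 mm (distance of amber_pane from where it was at the start of the episode above 0.015 m).
It also fails if it takes over 56 s, if anything falls off the work surface, if the arm or the gripper's body presses on something with over 40 N, if the wrist force passes 120 N, or if a joint passes its speed limit or range.

## Working session

There is one attempt and no reset: what is moved stays moved. The work goes in short steps, Python scripts to look and compute and a tool call to move; the robot and the scene stay as the last step left them, time stands still between calls to the robot, and variables do not carry over. Pictures are saved under pics/ and viewed, at most 10 in all, crops included, and the job is handed in when it is done.

Besides the shell and the picture viewer there is one more tool, called after "Request:" by a JSON object that holds its "name" and its "arguments". move_arm: Moves the arm, as the interface text tells. Its arguments: {"type":"object","properties":{"commands":{"type":"array","items":{"type":"array","items":{"type":"array","items":{"type":"number"}}}},"squeeze":{"type":"number"}},"required":["commands"]}

```bash
mkdir -p pics; python3 - <<'E'
from station import bot, imaging
import cv2,numpy as np
for n in("top","side"):
    im=imaging.read_camera(n); cv2.imwrite(f"pics/{n}0.png",cv2.resize(im[:,:,::-1],(800,600),interpolation=cv2.INTER_CUBIC)); np.save(f"pics/{n}0.npy",im)
    c=imaging.calibration(n); print(n,np.round(c["intrinsics"],1).tolist(),np.round(c["extrinsics"],3).tolist())
o=bot.get_obs(); print(o)
E
```

```text
top [[397.4, 0.0, 283.8], [0.0, 397.4, 209.5], [0.0, 0.0, 1.0]] [[0.003, -0.986, 0.168, 0.313], [-1.0, 0.001, 0.02, -0.067], [-0.02, -0.168, -0.986, 1.026], [0.0, 0.0, 0.0, 1.0]]
side [[398.7, 0.0, 278.3], [0.0, 398.7, 213.2], [0.0, 0.0, 1.0]] [[0.95, -0.175, 0.259, 0.221], [-0.312, -0.518, 0.796, -0.887], [-0.005, -0.837, -0.547, 0.646], [0.0, 0.0, 0.0, 1.0]]
{'t': 0.1, 'q': array([-1.2740928 ,  0.47772038,  0.02235167,  1.5563646 , -0.01150688,
        1.10929341, -0.08309139]), 'joint_vel': array([ 0.0001273 , -0.00247366, -0.00020701, -0.00235325, -0.00107199,
        0.0010618 ,  0.00018771]), 'joint_torque': array([ 4.19606149e-03, -5.97762179e+01,  1.61359336e+00, -2.81956083e+01,
        1.27460039e-02,  5.12623665e-03, -3.51389804e-05]), 'eef_pos': array([0.26564229, 0.61994436, 0.23041606]), 'tool_rot': array([-1.08006552e-04,  2.01014035e-01,  9.79588011e-01, -8.21678692e-04]), 'contact_force': array([-0.76642591, -0.25434545, -0.17415391]), 'torque': array([ 0.02733986, -0.03146509,  0.04132146]), 'grasp_force': 0.0, 'gripper_width': 0.9982752752945399}
```

View pics/top0.png

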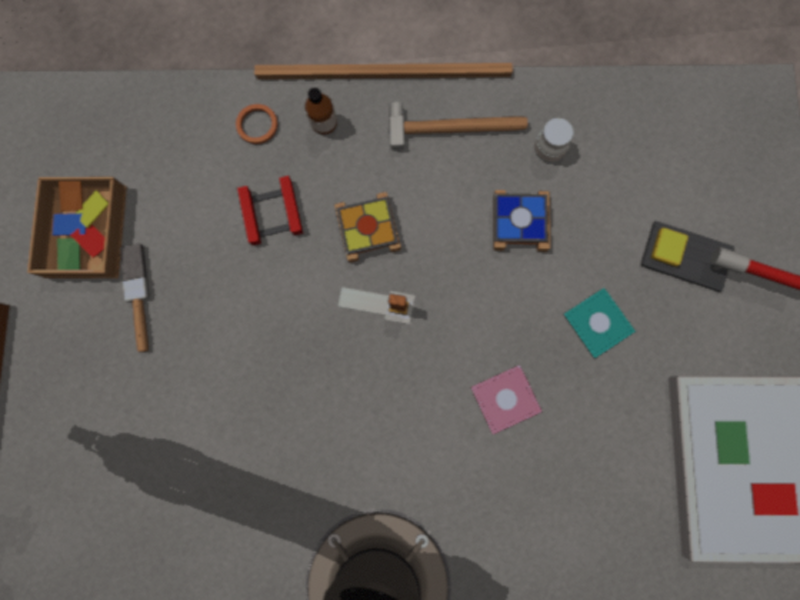

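View pics/side0.png

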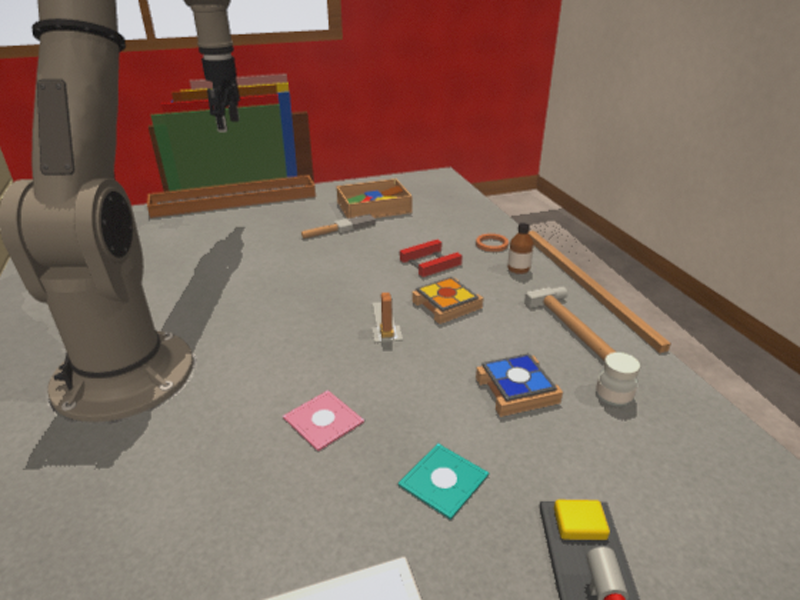

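The top view shows the lifter at about (398,303) with its blade to the left, tip at (340,298). The blue pane with the pale disc, on wood, is at (521,218), amber at (367,226) and the empty red rack at (270,210). The pink (507,400) and turquoise (600,323) look-alikes lie on the bench without racks, so (521,218) is the blue pane. One enlarged crop will confirm this and let me measure.

```bash
cat > h.py <<'E'
import numpy as np,cv2
from station import bot, imaging
def ray(name,u,v,z):
    c=imaging.calibration(name);K=np.array(c["intrinsics"]);T=np.array(c["extrinsics"])
    d=T[:3,:3]@np.linalg.solve(K,[u,v,1.]);o=T[:3,3];return o+d*(z-o[2])/d[2]
def proj(name,p):
    c=imaging.calibration(name);K=np.array(c["intrinsics"]);T=np.array(c["extrinsics"])
    q=K@(T[:3,:3].T@(np.array(p)-T[:3,3]));return q[:2]/q[2]
E
python3 - <<'E'
import numpy as np,cv2
im=np.load("pics/top0.npy")[:,:,::-1]
c=im[120:232,162:390]
c=cv2.convertScaleAbs(c,alpha=1.6)
cv2.imwrite("pics/crop1.png",cv2.resize(c,None,fx=3.5,fy=3.5,interpolation=cv2.INTER_CUBIC))
E
```

```text
(no output)
```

View pics/crop1.png

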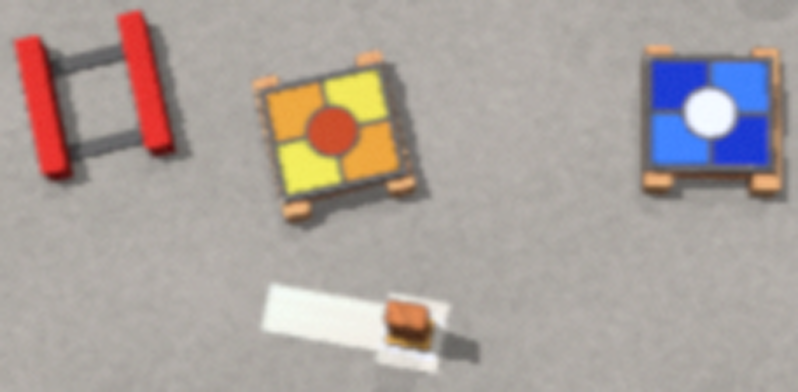

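The crop confirms it: the blue pane has a pale disc at crop (710,112) and bridges wooden rails. The red rack is empty at (94,95). The lifter's blade tip corners are at (272,285) and (262,330), and its heel back corners at (450,303) and (437,371).

```bash
python3 - <<'E'
from h import *
f=lambda x,y,z,n="top":ray(n,162+(x+.5)/3.5-.5,120+(y+.5)/3.5-.5,z)
r=lambda a:np.round(a,4)
def rep(n,pts,z):
    P=[f(x,y,z)[:2] for x,y in pts];print(n,[list(r(p)) for p in P],'len',[round(float(np.linalg.norm(P[i]-P[i-1])),4) for i in range(len(P))]);return P
rep('blue TL TR BR BL',[(645,55),(778,57),(778,170),(643,168)],.032); print('disc',r(f(710,112,.032)))
rep('bluerails front L,R centre; back L,R',[(657,179),(766,181),(767,50),(659,48)],.026)
rep('red Lrail far(l,r) near(r,l)',[(15,41),(40,37),(66,167),(43,170)],.026)
rep('red Rrail',[(118,16),(142,12),(171,144),(148,147)],.026)
rep('blade tip, heel back',[(272,285),(262,330),(437,371),(450,303)],.003)
rep('griptop',[(388,301),(431,303),(430,322),(387,316)],.087)
rep('amber',[(262,91),(382,66),(408,175),(290,205)],.032)
print(f(333,131,.032))
# side checks
g=lambda x,y,z:ray("side",x*.7,y*.7,z)
print('side disc',g(518,375,.032),'grip top',g(387,294,.087),'tip grip?',proj("top",[.62,.1,0]))
E
```

```text
blue TL TR BR BL [[np.float64(0.6785), np.float64(-0.2092)], [np.float64(0.6765), np.float64(-0.308)], [np.float64(0.5895), np.float64(-0.3046)], [np.float64(0.5913), np.float64(-0.2057)]] len [0.0872, 0.0988, 0.087, 0.0989]
disc [ 0.634  -0.2562  0.032 ]
bluerails front L,R centre; back L,R [[np.float64(0.5846), np.float64(-0.2167)], [np.float64(0.5829), np.float64(-0.2969)], [np.float64(0.6842), np.float64(-0.3015)], [np.float64(0.6862), np.float64(-0.2207)]] len [0.1017, 0.0802, 0.1015, 0.0808]
red Lrail far(l,r) near(r,l) [[np.float64(0.6941), np.float64(0.2668)], [np.float64(0.6972), np.float64(0.2479)], [np.float64(0.595), np.float64(0.2232)], [np.float64(0.5928), np.float64(0.2404)]] len [0.1047, 0.0192, 0.105, 0.0173]
red Rrail [[np.float64(0.7136), np.float64(0.189)], [np.float64(0.7168), np.float64(0.1708)], [np.float64(0.6126), np.float64(0.1451)], [np.float64(0.6103), np.float64(0.1623)]] len [0.1067, 0.0185, 0.1073, 0.0173]
blade tip, heel back [[np.float64(0.5095), np.float64(0.0701)], [np.float64(0.4753), np.float64(0.0769)], [np.float64(0.4445), np.float64(-0.0539)], [np.float64(0.4957), np.float64(-0.0635)]] len [0.1344, 0.0349, 0.1343, 0.0521]
griptop [[np.float64(0.4821), np.float64(-0.0213)], [np.float64(0.4807), np.float64(-0.0508)], [np.float64(0.4675), np.float64(-0.0501)], [np.float64(0.4716), np.float64(-0.0206)]] len [0.0105, 0.0296, 0.0132, 0.0298]
amber [[np.float64(0.6516), np.float64(0.0769)], [np.float64(0.6708), np.float64(-0.0127)], [np.float64(0.5865), np.float64(-0.0326)], [np.float64(0.5639), np.float64(0.0542)]] len [0.0906, 0.0917, 0.0866, 0.0897]
[0.62040683 0.02329486 0.032     ]
side disc [ 0.63387007 -0.2579385   0.032     ] grip top [ 0.47809608 -0.03136209  0.087     ] tip grip? [229.28012489 160.86545911]
```

```bash
cat >> h.py <<'E'
from scipy.spatial.transform import Rotation as Ro
def plan(x,y,z,yaw,n,grip,start=None,ret=False):
    """rows from measured pose (or start=(p,R)) to tool-down pose with tool x at yaw deg"""
    if start is None:
        o=bot.get_obs();p=np.array(o["eef_pos"]);q=o["tool_rot"];R=Ro.from_quat([q[1],q[2],q[3],q[0]])
    else: p,R=start
    a=np.radians(yaw);G=Ro.from_matrix(np.array([[np.cos(a),np.sin(a),0],[np.sin(a),-np.cos(a),0],[0,0,-1]]))
    rv=(R.inv()*G).as_rotvec()/n; d=(np.array([x,y,z])-p)/n; rows=[]
    for i in range(n):
        rows.append([round(float(v),4) for v in R.inv().apply(d)]+[round(float(v),2) for v in np.degrees(rv)]+[grip])
        R=R*Ro.from_rotvec(rv)
    print("[["+",".join(str(r).replace(" ","") for r in rows)+"]]")
    return np.array([x,y,z]),G
def state():
    o=bot.get_obs();q=o["tool_rot"];M=Ro.from_quat([q[1],q[2],q[3],q[0]]).as_matrix()
    print('t',o['t'],'p',np.round(o['eef_pos'],4),'yaw',round(float(np.degrees(np.arctan2(M[1,0],M[0,0]))),2),'zax',np.round(M[:,2],4),'q',np.round(o['q'],2),'w',round(float(o['gripper_width']),3),'F',np.round(o['contact_force'],2),'gf',o['grasp_force'])
E
python3 - <<'E'
from h import *
state()
plan(.4745,-.035,.17,80.4,16,.06)
E
```

```text
t 0.1 p [0.2656 0.6199 0.2304] yaw 156.81 zax [-5.0e-04 -1.6e-03 -1.0e+00] q [-1.27  0.48  0.02  1.56 -0.01  1.11 -0.08] w 0.998 F [-0.77 -0.25 -0.17] gf 0.0
[[[-0.0281,-0.0325,0.0038,-0.0,0.0,4.78,0.06],[-0.0307,-0.03,0.0038,-0.0,0.0,4.78,0.06],[-0.0331,-0.0274,0.0038,-0.0,0.0,4.78,0.06],[-0.0353,-0.0245,0.0038,-0.0,0.0,4.78,0.06],[-0.0372,-0.0215,0.0038,-0.0,0.0,4.78,0.06],[-0.0389,-0.0183,0.0038,-0.0,0.0,4.78,0.06],[-0.0403,-0.015,0.0038,-0.0,0.0,4.78,0.06],[-0.0414,-0.0116,0.0038,-0.0,0.0,4.78,0.06],[-0.0422,-0.0081,0.0038,-0.0,0.0,4.78,0.06],[-0.0427,-0.0046,0.0038,-0.0,0.0,4.78,0.06],[-0.043,-0.001,0.0038,-0.0,0.0,4.78,0.06],[-0.0429,0.0026,0.0038,-0.0,0.0,4.78,0.06],[-0.0425,0.0061,0.0038,-0.0,0.0,4.78,0.06],[-0.0419,0.0096,0.0038,-0.0,0.0,4.78,0.06],[-0.0409,0.0131,0.0038,-0.0,0.0,4.78,0.06],[-0.0397,0.0165,0.0038,-0.0,0.0,4.78,0.06]]]
```

Request:
{"name": "move_arm", "arguments": {"commands": [[[-0.028,-0.032,0.004,0,0,4.8,0.06],[-0.031,-0.03,0.004,0,0,4.8,0.06],[-0.033,-0.027,0.004,0,0,4.8,0.06],[-0.035,-0.025,0.004,0,0,4.8,0.06],[-0.037,-0.022,0.004,0,0,4.8,0.06],[-0.039,-0.018,0.004,0,0,4.8,0.06],[-0.04,-0.015,0.004,0,0,4.8,0.06],[-0.041,-0.012,0.004,0,0,4.8,0.06],[-0.042,-0.008,0.004,0,0,4.8,0.06],[-0.043,-0.005,0.004,0,0,4.8,0.06],[-0.043,-0.001,0.004,0,0,4.8,0.06],[-0.043,0.003,0.004,0,0,4.8,0.06],[-0.043,0.006,0.004,0,0,4.8,0.06],[-0.042,0.01,0.004,0,0,4.8,0.06],[-0.041,0.013,0.004,0,0,4.8,0.06],[-0.04,0.016,0.004,0,0,4.6,0.06],[0,0,0,0,0,0,0.06],[0,0,0,0,0,0,0.06]]]}}

```text
t: 2.35
eef_pos: [0.4714, -0.0351, 0.167]
tool_rot: [-0.0, 0.765, 0.644, -0.0]
contact_force: [0.2, 0.1, 0.3]
gripper_width: 0.701
grasp_force: 0.0
```

```bash
python3 - <<'E'
from h import *
state()
plan(.4745,-.035,.1,80.4,4,.06)
im=imaging.read_camera("side"); print(proj("side",[.4745,-.035,.087]))
c=im[140:280,200:370][:,:,::-1]; cv2.imwrite("pics/s1.png",cv2.resize(c,None,fx=4,fy=4,interpolation=cv2.INTER_CUBIC))
E
```

```text
t 2.35 p [ 0.4714 -0.0351  0.167 ] yaw 80.24 zax [-8.e-04  2.e-04 -1.e+00] q [-0.54  0.25  0.56  2.12 -0.18  0.82 -0.04] w 0.701 F [0.23 0.1  0.25] gf 0.0
[[[0.0001,0.0008,0.0168,-0.01,-0.0,-0.04,0.06],[0.0001,0.0008,0.0168,-0.01,-0.0,-0.04,0.06],[0.0001,0.0008,0.0168,-0.01,-0.0,-0.04,0.06],[0.0001,0.0008,0.0168,-0.01,-0.0,-0.04,0.06]]]
[270.00674153 206.72717559]
```

View pics/s1.png

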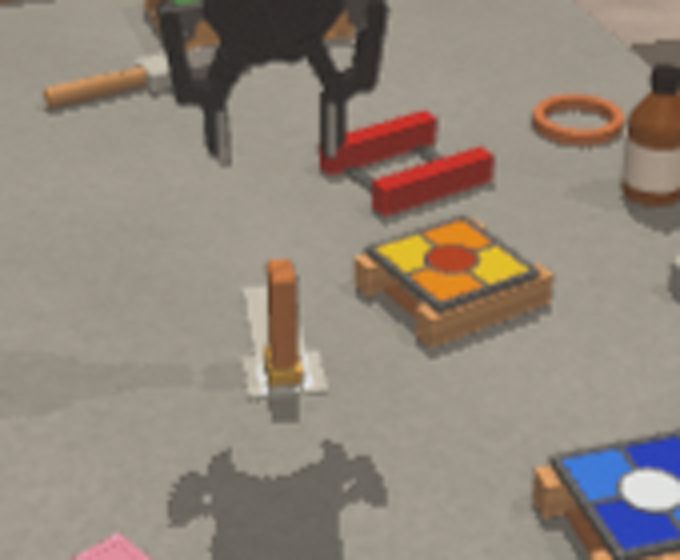

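The fingers straddle the grip: finger tips at crop x 222 and 333, grip top at (282,268), which matches the predicted (280,267). Next I descend and close.

Request:
{"name": "move_arm", "arguments": {"commands": [[[0,0.001,0.021,0,0,0,0.06],[0,0.001,0.021,0,0,0,0.06],[0,0.001,0.021,0,0,0,0.06],[0,0,0.021,0,0,0,0.06],[0,0,0.021,0,0,0,0.06],[0,0,0.02,0,0,0,0.06],[0,0,0,0,0,0,0.03],[0,0,0,0,0,0,0.015],[0,0,0,0,0,0,0.0],[0,0,0,0,0,0,0.0],[0,0,0,0,0,0,0.0],[0,0,0,0,0,0,0.0]]], "squeeze": 100}}

```text
t: 3.9
eef_pos: [0.4752, -0.0356, 0.043]
tool_rot: [-0.0, 0.765, 0.644, 0.001]
contact_force: [-2.0, 1.6, 7.2]
gripper_width: 0.196
grasp_force: 98.2
```

```bash
python3 - <<'E'
from h import *
state()
E
```

```text
t 3.9 p [ 0.4752 -0.0356  0.043 ] yaw 80.22 zax [ 1.1e-03  9.0e-04 -1.0e+00] q [-0.4   0.48  0.43  2.19 -0.38  0.54  0.14] w 0.196 F [-2.    1.62  7.17] gf 98.18957090377808
```

```bash
python3 - <<'E'
from h import *
o=bot.get_obs();s=plan(.4752,-.0356,.13,80.3,4,0.0)
plan(.454,-.2507,.10,-2,14,0.0,s)
E
```

```text
[[[0.0,0.0,-0.0217,0.01,-0.02,-0.02,0.0],[0.0,0.0,-0.0217,0.01,-0.02,-0.02,0.0],[0.0,0.0,-0.0217,0.01,-0.02,-0.02,0.0],[0.0,0.0,-0.0217,0.01,-0.02,-0.02,0.0]]]
[[[-0.0154,0.0011,0.0021,0.0,0.0,5.88,0.0],[-0.0152,0.0027,0.0021,0.0,0.0,5.88,0.0],[-0.0149,0.0042,0.0021,0.0,0.0,5.88,0.0],[-0.0143,0.0057,0.0021,0.0,0.0,5.88,0.0],[-0.0137,0.0071,0.0021,0.0,0.0,5.88,0.0],[-0.0129,0.0085,0.0021,0.0,0.0,5.88,0.0],[-0.0119,0.0098,0.0021,0.0,0.0,5.88,0.0],[-0.0109,0.011,0.0021,0.0,0.0,5.88,0.0],[-0.0097,0.012,0.0021,0.0,0.0,5.88,0.0],[-0.0084,0.0129,0.0021,0.0,0.0,5.88,0.0],[-0.007,0.0137,0.0021,0.0,0.0,5.88,0.0],[-0.0056,0.0144,0.0021,0.0,0.0,5.88,0.0],[-0.0041,0.0149,0.0021,0.0,0.0,5.88,0.0],[-0.0026,0.0152,0.0021,0.0,0.0,5.88,0.0]]]
```

Request:
{"name": "move_arm", "arguments": {"commands": [[[0,0,-0.02,0,0,0,0],[0,0,-0.023,0,0,0,0],[0,0,-0.023,0,0,0,0],[0,0,-0.021,0,0,0,0],[-0.015,0.001,0.002,0,0,5.9,0],[-0.015,0.003,0.002,0,0,5.9,0],[-0.015,0.004,0.002,0,0,5.9,0],[-0.014,0.006,0.002,0,0,5.9,0],[-0.014,0.007,0.002,0,0,5.9,0],[-0.013,0.008,0.002,0,0,5.9,0],[-0.012,0.01,0.002,0,0,5.9,0],[-0.011,0.011,0.002,0,0,5.9,0],[-0.01,0.012,0.002,0,0,5.9,0],[-0.008,0.013,0.002,0,0,5.9,0],[-0.007,0.014,0.002,0,0,5.9,0],[-0.006,0.014,0.002,0,0,5.9,0],[-0.004,0.015,0.002,0,0,5.9,0],[-0.003,0.015,0.002,0,0,5.7,0],[0,0,0,0,0,0,0],[0,0,0,0,0,0,0]]]}}

```text
t: 6.4
eef_pos: [0.4517, -0.2498, 0.1012]
tool_rot: [-0.0, 1.0, -0.018, -0.0]
contact_force: [0.5, 0.3, -1.7]
gripper_width: 0.194
grasp_force: 97.8
```

```bash
python3 - <<'E'
from h import *
state()
plan(.454,-.2507,.055,-2,4,0.0)
E
```

```text
t 6.4 p [ 0.4517 -0.2498  0.1012] yaw -2.07 zax [-4.e-04  7.e-04 -1.e+00] q [-0.28  0.54  0.87  2.09 -0.59  0.78 -0.65] w 0.194 F [ 0.55  0.26 -1.65] gf 97.80170917510986
[[[0.0006,0.0002,0.0115,-0.01,0.01,-0.02,0.0],[0.0006,0.0002,0.0115,-0.01,0.01,-0.02,0.0],[0.0006,0.0002,0.0115,-0.01,0.01,-0.02,0.0],[0.0006,0.0002,0.0115,-0.01,0.01,-0.02,0.0]]]
```

Request:
{"name": "move_arm", "arguments": {"commands": [[[0,0,0.012,0,0,0,0],[0,0,0.012,0,0,0,0],[0,0,0.012,0,0,0,0],[0,0,0.01,0,0,0,0],[0,0,0,0,0,0,0],[0,0,0,0,0,0,0]]]}}

```text
t: 7.15
eef_pos: [0.4519, -0.2508, 0.0554]
tool_rot: [0.0, 1.0, -0.019, 0.0]
contact_force: [0.4, 0.1, -2.0]
gripper_width: 0.201
grasp_force: 97.8
```

```bash
python3 - <<'E'
from h import *
state()
a=imaging.read_camera("top")[115:225,300:400][:,:,::-1]; b=imaging.read_camera("side")[190:300,280:400][:,:,::-1]
a=cv2.convertScaleAbs(a,alpha=1.6)
k=lambda c,f:cv2.resize(c,None,fx=f,fy=f,interpolation=cv2.INTER_CUBIC)
cv2.imwrite("pics/s2.png",np.hstack([k(a,3.6),k(b,3.6)]))
E
```

```text
t 7.15 p [ 0.4519 -0.2508  0.0554] yaw -2.21 zax [ 2.e-04 -2.e-04 -1.e+00] q [-0.21  0.61  0.78  2.11 -0.67  0.7  -0.58] w 0.201 F [ 0.41  0.11 -1.96] gf 97.83361673355103
```

View pics/s2.png

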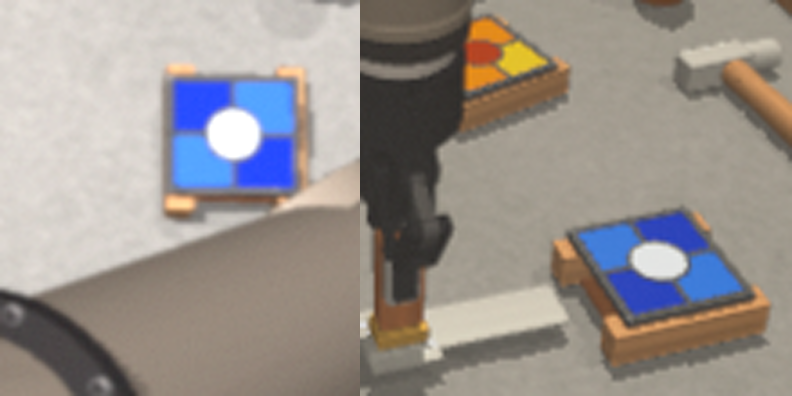

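The side view shows the blade level, its tip corners at crop (548,288) and (567,322), pointing into the channel between the rails (their ends at (567,262) and (620,335)).

```bash
python3 - <<'E'
from h import *
f=lambda x,y,z:np.round(ray("side",280+(x-360+.5)/3.6-.5,190+(y+.5)/3.6-.5,z),4)
print('tip corners',f(548,288,.0155),f(567,322,.0155),'rear heel corner',f(440,352,.0155))
print('rail fronts tops L',f(555,243,.026),f(583,256,.026),'R',f(603,327,.026),f(628,325,.026),'disc',f(659,261,.032))
E
```

```text
tip corners [ 0.5633 -0.2412  0.0155] [ 0.5611 -0.275   0.0155] rear heel corner [ 0.4741 -0.2748  0.0155]
rail fronts tops L [ 0.5812 -0.2116  0.026 ] [ 0.5932 -0.23    0.026 ] R [ 0.5749 -0.2965  0.026 ] [ 0.5906 -0.2999  0.026 ] disc [ 0.6347 -0.2568  0.032 ]
```

Request:
{"name": "move_arm", "arguments": {"commands": [[[0.006,0,0,0,0,0,0],[0.009,0,0,0,0,0,0],[0.009,0,0,0,0,0,0],[0.009,0,0,0,0,0,0],[0.009,0,0,0,0,0,0],[0.009,0,0,0,0,0,0],[0.009,0,0,0,0,0,0],[0.009,0,0,0,0,0,0],[0.009,0,0,0,0,0,0],[0.009,0,0,0,0,0,0],[0.009,0,0,0,0,0,0],[0.009,0,0,0,0,0,0],[0.006,0,0,0,0,0,0],[0.003,0,0,0,0,0,0],[0,0,0,0,0,0,0],[0,0,0,0,0,0,0]]]}}

```text
t: 9.25
eef_pos: [0.5653, -0.255, 0.0553]
tool_rot: [-0.0, 1.0, -0.019, -0.0]
contact_force: [0.2, 0.1, -2.3]
gripper_width: 0.199
grasp_force: 97.8
```

```bash
python3 - <<'E'
from h import *
state()
E
```

```text
t 9.25 p [ 0.5653 -0.255   0.0553] yaw -2.22 zax [-3.e-04  1.e-04 -1.e+00] q [-0.21  0.74  0.76  1.86 -0.69  0.83 -0.7 ] w 0.199 F [ 0.16  0.09 -2.26] gf 97.81794548034668
```

Inserted with no contact. Next, a slow lift.

Request:
{"name": "move_arm", "arguments": {"commands": [[[0,0,-0.003,0,0,0,0],[0,0,-0.003,0,0,0,0],[0,0,-0.002,0,0,0,0],[0,0,-0.002,0,0,0,0],[0,0,-0.002,0,0,0,0],[0,0,-0.002,0,0,0,0],[0,0,-0.003,0,0,0,0],[0,0,-0.004,0,0,0,0],[0,0,-0.005,0,0,0,0],[0,0,-0.006,0,0,0,0],[0,0,-0.007,0,0,0,0],[0,0,-0.007,0,0,0,0],[0,0,-0.007,0,0,0,0],[0,0,-0.006,0,0,0,0],[0,0,-0.004,0,0,0,0],[0,0,-0.002,0,0,0,0],[0,0,0,0,0,0,0],[0,0,0,0,0,0,0]]]}}

```text
t: 11.5
eef_pos: [0.5656, -0.2548, 0.1201]
tool_rot: [-0.0, 1.0, -0.019, -0.0]
contact_force: [0.1, 0.8, -3.7]
gripper_width: 0.197
grasp_force: 97.7
```

```bash
python3 - <<'E'
from h import *
state()
b=imaging.read_camera("side")[150:300,270:410][:,:,::-1]
a=cv2.convertScaleAbs(imaging.read_camera("top")[100:220,310:410][:,:,::-1],alpha=1.6)
k=lambda c,s:cv2.resize(c,s,interpolation=cv2.INTER_CUBIC)
cv2.imwrite("pics/s3.png",np.hstack([k(a,(350,420)),k(b,(420,450))[:420]]))
E
```

```text
t 11.5 p [ 0.5656 -0.2548  0.1201] yaw -2.19 zax [-4.e-04  2.e-04 -1.e+00] q [-0.26  0.66  0.84  1.83 -0.61  0.93 -0.75] w 0.197 F [ 0.07  0.77 -3.69] gf 97.65157341957092
```

View pics/s3.png

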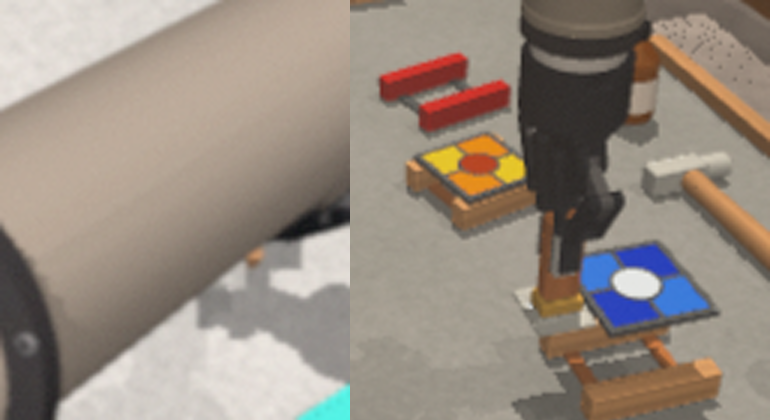

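The pane rides level on the blade, clear of its rack, with the disc at crop (636,283). Next I work out where it sits relative to the tool and the smooth carry to the red rack.

```bash
cat >> h.py <<'E'
def carry(x,y,z,yaw,n,grip=0.0):
    o=bot.get_obs();p=np.array(o["eef_pos"]);q=o["tool_rot"];R=Ro.from_quat([q[1],q[2],q[3],q[0]])
    a=np.radians(yaw);G=Ro.from_matrix(np.array([[np.cos(a),np.sin(a),0],[np.sin(a),-np.cos(a),0],[0,0,-1]]))
    rv=(R.inv()*G).as_rotvec();d=np.array([x,y,z])-p
    w=np.sin(np.pi*(np.arange(n)+.5)/n);w/=w.sum();rows=[]
    for wi in w:
        rows.append([round(float(v),4) for v in R.inv().apply(d*wi)]+[round(float(v),1) for v in np.degrees(rv*wi)]+[grip]);R=R*Ro.from_rotvec(rv*wi)
    for i in range(0,n,20):print("[["+",".join(str(r).replace(" ","") for r in rows[i:i+20])+"]]")
E
python3 - <<'E'
from h import *
p=ray("side",270+(636-350+.5)/3-.5,150+(283+.5)/3-.5,.0865)
d=p[:2]-[.5656,-.2548];a=np.radians(-2.2)
print('disc',p,'rel x,y',d@[np.cos(a),np.sin(a)],d@[-np.sin(a),np.cos(a)])
a=np.radians(13.6);print(np.array([.654,.2057])-.068*np.array([np.cos(a),np.sin(a)]))
carry(.588,.19,.12,13.6,30)
E
```

```text
disc [ 0.63371372 -0.25714469  0.0865    ] rel x,y 0.06815352354328694 0.00027177954890733293
[0.58790665 0.18971034]
[[[0.0,-0.0012,0.0,-0.0,0.0,-0.0,0.0],[0.0,-0.0036,0.0,-0.0,0.0,-0.1,0.0],[0.0001,-0.006,0.0,-0.0,0.0,-0.2,0.0],[0.0002,-0.0084,0.0,-0.0,0.0,-0.3,0.0],[0.0003,-0.0106,0.0,-0.0,0.0,-0.4,0.0],[0.0004,-0.0127,0.0,-0.0,0.0,-0.5,0.0],[0.0006,-0.0147,0.0,-0.0,0.0,-0.5,0.0],[0.0008,-0.0165,0.0,-0.0,0.0,-0.6,0.0],[0.001,-0.0181,0.0,-0.0,0.0,-0.6,0.0],[0.0013,-0.0195,0.0,-0.0,0.0,-0.7,0.0],[0.0017,-0.0207,0.0,-0.0,0.0,-0.7,0.0],[0.002,-0.0217,0.0,-0.0,0.0,-0.8,0.0],[0.0024,-0.0224,0.0,-0.0,0.0,-0.8,0.0],[0.0028,-0.0229,0.0,-0.0,0.0,-0.8,0.0],[0.0031,-0.0231,0.0,-0.0,0.0,-0.8,0.0],[0.0035,-0.023,0.0,-0.0,0.0,-0.8,0.0],[0.0038,-0.0227,0.0,-0.0,0.0,-0.8,0.0],[0.004,-0.0222,0.0,-0.0,0.0,-0.8,0.0],[0.0042,-0.0214,0.0,-0.0,0.0,-0.8,0.0],[0.0042,-0.0203,0.0,-0.0,0.0,-0.7,0.0]]]
[[[0.0042,-0.0191,0.0,-0.0,0.0,-0.7,0.0],[0.0041,-0.0176,0.0,-0.0,0.0,-0.6,0.0],[0.004,-0.016,0.0,-0.0,0.0,-0.6,0.0],[0.0037,-0.0142,0.0,-0.0,0.0,-0.5,0.0],[0.0033,-0.0123,0.0,-0.0,0.0,-0.5,0.0],[0.0028,-0.0102,0.0,-0.0,0.0,-0.4,0.0],[0.0023,-0.008,0.0,-0.0,0.0,-0.3,0.0],[0.0017,-0.0058,0.0,-0.0,0.0,-0.2,0.0],[0.001,-0.0035,0.0,-0.0,0.0,-0.1,0.0],[0.0003,-0.0012,0.0,-0.0,0.0,-0.0,0.0]]]
```

Request:
{"name": "move_arm", "arguments": {"commands": [[[0,-0.001,0,0,0,0,0],[0,-0.004,0,0,0,-0.1,0],[0,-0.006,0,0,0,-0.2,0],[0,-0.008,0,0,0,-0.3,0],[0,-0.011,0,0,0,-0.4,0],[0,-0.013,0,0,0,-0.5,0],[0.001,-0.015,0,0,0,-0.5,0],[0.001,-0.017,0,0,0,-0.6,0],[0.001,-0.018,0,0,0,-0.6,0],[0.001,-0.02,0,0,0,-0.7,0],[0.002,-0.021,0,0,0,-0.7,0],[0.002,-0.022,0,0,0,-0.8,0],[0.002,-0.022,0,0,0,-0.8,0],[0.003,-0.023,0,0,0,-0.8,0],[0.003,-0.023,0,0,0,-0.8,0],[0.004,-0.023,0,0,0,-0.8,0],[0.004,-0.023,0,0,0,-0.8,0],[0.004,-0.022,0,0,0,-0.8,0],[0.004,-0.021,0,0,0,-0.8,0],[0.004,-0.02,0,0,0,-0.7,0]]]}}

```text
t: 14.1
eef_pos: [0.5827, 0.0816, 0.1203]
tool_rot: [-0.0, 0.997, 0.083, 0.0]
contact_force: [0.1, -0.1, -3.3]
gripper_width: 0.203
grasp_force: 97.7
```

Request:
{"name": "move_arm", "arguments": {"commands": [[[0.004,-0.019,0,0,0,-0.7,0],[0.004,-0.018,0,0,0,-0.6,0],[0.004,-0.016,0,0,0,-0.6,0],[0.004,-0.014,0,0,0,-0.5,0],[0.003,-0.012,0,0,0,-0.5,0],[0.003,-0.01,0,0,0,-0.4,0],[0.002,-0.008,0,0,0,-0.3,0],[0.002,-0.006,0,0,0,-0.2,0],[0.001,-0.003,0,0,0,-0.1,0],[0,-0.001,0,0,0,0,0],[0,0,0,0,0,0,0],[0,0,0,0,0,0,0],[0,0,0,0,0,0,0]]]}}

```text
t: 15.72
eef_pos: [0.5884, 0.1902, 0.1204]
tool_rot: [-0.0, 0.993, 0.117, 0.0]
contact_force: [0.7, -0.3, -2.3]
gripper_width: 0.199
grasp_force: 97.6
```

```bash
python3 - <<'E'
from h import *
state()
b=imaging.read_camera("side")[120:240,210:370][:,:,::-1]
a=cv2.convertScaleAbs(imaging.read_camera("top")[100:220,140:240][:,:,::-1],alpha=1.6)
k=lambda c,s:cv2.resize(c,s,interpolation=cv2.INTER_CUBIC)
cv2.imwrite("pics/s4.png",np.hstack([k(a,(300,360)),k(b,(480,360))]))
plan(.588,.19,.1,13.6,4,0)
E
```

```text
t 15.725 p [0.5884 0.1902 0.1204] yaw 13.39 zax [ 1.e-04  0.e+00 -1.e+00] q [-0.98  0.65  0.81  1.83 -0.58  0.92 -1.24] w 0.199 F [ 0.68 -0.28 -2.32] gf 97.63061285018921
[[[-0.0001,0.0001,0.0051,-0.0,-0.0,-0.05,0],[-0.0001,0.0001,0.0051,-0.0,-0.0,-0.05,0],[-0.0001,0.0001,0.0051,-0.0,-0.0,-0.05,0],[-0.0001,0.0001,0.0051,-0.0,-0.0,-0.05,0]]]
```

View pics/s4.png

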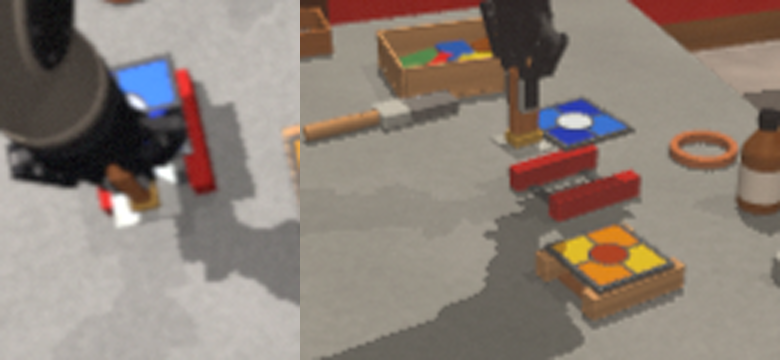

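The pane hangs over the red rack, disc at crop (575,121), still level. I'll cross-check the rack's centre from the side view before lowering.

```bash
python3 - <<'E'
from h import *
p=ray("side",210+(575-300+.5)/3-.5,120+(121+.5)/3-.5,.0865);print('disc',p)
f=lambda x,y,z=.026:ray("side",200+(x+.5)/4-.5,140+(y+.5)/4-.5,z)[:2]
L=[f(320,148),f(430,112)];R=[f(386,188),f(494,154)]
print(L,R,'centre',np.mean(L+R,0),[np.degrees(np.arctan2(*(e[1]-e[0])[::-1])) for e in(L,R)],np.linalg.norm(L[1]-L[0]),np.linalg.norm(R[0]-L[0]))
E
```

```text
disc [0.65420069 0.20381064 0.0865    ]
[array([0.58771505, 0.22648283]), array([0.69831859, 0.2587348 ])] [array([0.61598673, 0.14565069]), array([0.71977821, 0.1706041 ])] centre [0.65544965 0.20036811] [np.float64(16.256672438760372), np.float64(13.518411475244841)] 0.11520994757796368 0.08563365190678658
```

Request:
{"name": "move_arm", "arguments": {"commands": [[[0,0,0.003,0,0,0,0],[0,0,0.006,0,0,0,0],[0,0,0.007,0,0,0,0],[0,0,0.008,0,0,0,0],[0,0,0.008,0,0,0,0],[0,0,0.007,0,0,0,0],[0,0,0.005,0,0,0,0],[0,0,0.003,0,0,0,0],[0,0,0.001,0,0,0,0],[0,0,0.001,0,0,0,0],[0,0,0.001,0,0,0,0],[0,0,0.001,0,0,0,0],[0,0,0.001,0,0,0,0],[0,0,0.001,0,0,0,0],[0,0,0.001,0,0,0,0],[0,0,0.001,0,0,0,0],[0,0,0.001,0,0,0,0],[0,0,0.001,0,0,0,0],[0,0,0.001,0,0,0,0],[0,0,0.001,0,0,0,0]]]}}

```text
t: 18.32
eef_pos: [0.5884, 0.1904, 0.0613]
tool_rot: [-0.0, 0.993, 0.117, 0.0]
contact_force: [0.2, 0.4, -2.1]
gripper_width: 0.193
grasp_force: 97.6
```

Request:
{"name": "move_arm", "arguments": {"commands": [[[0,0,0.001,0,0,0,0],[0,0,0.001,0,0,0,0],[0,0,0.001,0,0,0,0],[0,0,0.002,0,0,0,0],[0,0,0.002,0,0,0,0],[0,0,0,0,0,0,0],[0,0,0,0,0,0,0]]]}}

```text
t: 19.2
eef_pos: [0.5884, 0.1904, 0.0543]
tool_rot: [-0.0, 0.993, 0.117, -0.0]
contact_force: [-0.3, 0.1, -1.5]
gripper_width: 0.199
grasp_force: 97.6
```

```bash
python3 - <<'E'
from h import *
state()
b=imaging.read_camera("side")[120:240,210:370][:,:,::-1]
a=cv2.convertScaleAbs(imaging.read_camera("top")[100:220,140:240][:,:,::-1],alpha=1.6)
k=lambda c,s:cv2.resize(c,s,interpolation=cv2.INTER_CUBIC)
cv2.imwrite("pics/s5.png",np.hstack([k(a,(300,360)),k(b,(480,360))]))
E
```

```text
t 19.2 p [0.5884 0.1904 0.0543] yaw 13.41 zax [-0. -0. -1.] q [-0.93  0.73  0.73  1.86 -0.66  0.81 -1.18] w 0.199 F [-0.33  0.13 -1.48] gf 97.64106273651123
```

View pics/s5.png

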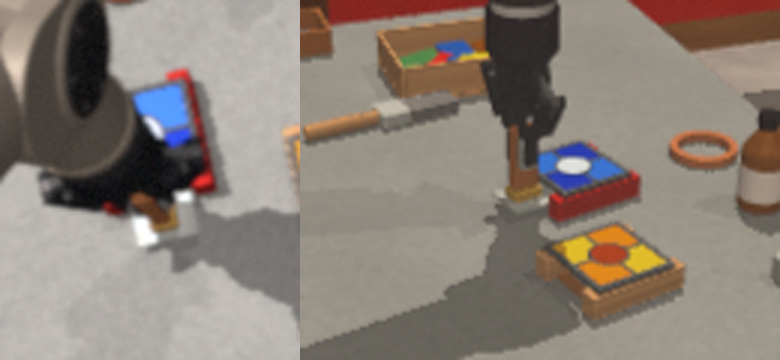

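The pane rests flat on the red rails with its disc at crop (573,165). Next I draw the lifter straight back and set it down.

Request:
{"name": "move_arm", "arguments": {"commands": [[[-0.004,0,0,0,0,0,0],[-0.009,0,0,0,0,0,0],[-0.01,0,0,0,0,0,0],[-0.01,0,0,0,0,0,0],[-0.01,0,0,0,0,0,0],[-0.01,0,0,0,0,0,0],[-0.01,0,0,0,0,0,0],[-0.01,0,0,0,0,0,0],[-0.01,0,0,0,0,0,0],[-0.01,0,0,0,0,0,0],[-0.01,0,0,0,0,0,0],[-0.01,0,0,0,0,0,0],[-0.01,0,0,0,0,0,0],[-0.005,0,0,0,0,0,0],[0,0,0,0,0,0,0],[0,0,0,0,0,0,0]]]}}

```text
t: 21.3
eef_pos: [0.4643, 0.1609, 0.0544]
tool_rot: [-0.0, 0.993, 0.117, 0.0]
contact_force: [1.2, -0.2, -1.9]
gripper_width: 0.195
grasp_force: 97.6
```

Request:
{"name": "move_arm", "arguments": {"commands": [[[0,0,0.002,0,0,0,0],[0,0,0.003,0,0,0,0],[0,0,0.002,0,0,0,0],[0,0,0.001,0,0,0,0],[0,0,0.001,0,0,0,0],[0,0,0.001,0,0,0,0],[0,0,0.001,0,0,0,0],[0,0,0,0,0,0,0],[0,0,0,0,0,0,0]]]}}

```text
t: 22.42
eef_pos: [0.4639, 0.1608, 0.0433]
tool_rot: [-0.0, 0.993, 0.117, 0.0]
contact_force: [-0.5, 0.6, -2.1]
gripper_width: 0.196
grasp_force: 97.7
```

```bash
python3 - <<'E'
from h import *
state()
E
```

```text
t 22.425 p [0.4639 0.1608 0.0433] yaw 13.41 zax [ 0.e+00  1.e-04 -1.e+00] q [-1.03  0.58  0.73  2.17 -0.67  0.63 -1.15] w 0.196 F [-0.47  0.6  -2.06] gf 97.72916078567505
```

Request:
{"name": "move_arm", "arguments": {"commands": [[[0,0,0.0005,0,0,0,0],[0,0,0.0005,0,0,0,0],[0,0,0,0,0,0,0]]]}}

```text
t: 22.8
eef_pos: [0.4638, 0.1608, 0.0431]
tool_rot: [-0.001, 0.993, 0.117, -0.0]
contact_force: [-5.4, -0.2, 12.1]
gripper_width: 0.199
grasp_force: 100.0
```

On the bench now. Next I release, rise and look.

Request:
{"name": "move_arm", "arguments": {"commands": [[[0,0,-0.0004,0,0,0,0],[0,0,0,0,0,0,0.03],[0,0,0,0,0,0,0.045],[0,0,0,0,0,0,0.055],[0,0,0,0,0,0,0.055],[0,0,-0.005,0,0,0,0.055],[0,0,-0.015,0,0,0,0.055],[0,0,-0.025,0,0,0,0.055],[0,0,-0.03,0,0,0,0.055],[0,0,-0.03,0,0,0,0.055],[0,0,-0.03,0,0,0,0.055],[0,0,-0.03,0,0,0,0.055],[0,0,0,0,0,0,0.055],[0,0,0,0,0,0,0.055]]]}}

```text
t: 24.55
eef_pos: [0.4633, 0.1608, 0.2076]
tool_rot: [-0.0, 0.993, 0.117, -0.0]
contact_force: [-0.2, 0.6, 0.5]
gripper_width: 0.647
grasp_force: 0.0
```

```bash
python3 - <<'E'
from h import *
state()
b=imaging.read_camera("side")[120:240,210:370][:,:,::-1]
a=cv2.convertScaleAbs(imaging.read_camera("top")[100:220,140:240][:,:,::-1],alpha=1.6)
k=lambda c,s:cv2.resize(c,s,interpolation=cv2.INTER_CUBIC)
cv2.imwrite("pics/s6.png",np.hstack([k(a,(300,360)),k(b,(480,360))]))
E
```

```text
t 24.55 p [0.4633 0.1608 0.2076] yaw 13.42 zax [-6.e-04  5.e-04 -1.e+00] q [-1.32  0.32  1.06  2.06 -0.35  0.95 -1.42] w 0.647 F [-0.18  0.61  0.49] gf 0.0
```

View pics/s6.png

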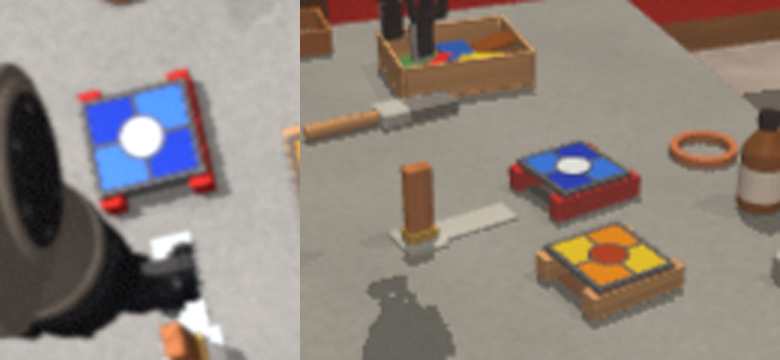

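The blue pane sits square and centred on the red rack, with its disc at (142,137) in the top crop and all four rail ends showing evenly. The lifter stands flat and clear, and the amber pane is untouched, so I hand in.

```bash
python3 -c "
from station import bot
print(bot.hand_in())"
```

```text
the job is handed in; nothing more can be done
None
```

The job is handed in at about 24.6 s: the blue pane looks square and centred on the red rack, the lifter is drawn out and standing flat on the bench, and the amber pane is untouched. The hand-in gave no verdict.

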